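# Draw the carrier plate from under the sample racks

## Robot

A 7-joint arm with a two-finger parallel gripper is mounted at the origin on the work surface. World frame = base frame: x ahead of the robot, y to its left, z up, the work surface at z = 0. Lengths are in m, angles in rad, forces in N, time in s.
With the tool pointing down it reaches from about 0.4 to 0.875 m from the base axis. Payload 19.3 kg.
Tool frame: the origin (TCP) lies at the very end of the fingers, on their centre line; the grasp point (between the pads) lies 19 mm behind it; x points along the fingers, y is the direction in which the jaws open and shut, and the axes are right-handed (so a half turn about x gives the same grasp; the last joint's range is limited). The gripper opens to 85 mm and grips with 20 to 120 N. Pads are 22 mm wide; open, the fingers measure 114 mm over their backs; the gripper's body (76 mm by 85 mm) begins 54 mm behind the grasp point. The pads swing forward as they close: fully open they stand 13 mm farther back than shut.
Start: joints at [-1.385, 0.521, -0.036, 1.599, 0.021, 1.021, -0.113], TCP at [0.158, 0.605, 0.231] pointing down, gripper open.
Joint ranges: [-2.91, 2.91], [-0.3, 2.13], [-1.5, 1.42], [0.17, 2.43], [-1.26, 4.41], [0.16, 1.93], [-2.52, 2.52]. Speed limits (rad/s): [1.89, 1.89, 2.39, 2.39, 3.01, 3.01, 3.01].

## Interface

Orientations are given as [roll, pitch, yaw] about the fixed x, y, z axes, in that order (R = Rz(yaw) Ry(pitch) Rx(roll)).
In Python, from workcell import bot, grab_frame, job_done gives the robot as it stands.
- The arm moves only by the shell command python3 -m pendant 'ROWS' [OPENING] [FORCE]. ROWS is JSON, a list of rows, each a list of 4 numbers: the shift along the tool's x, y, z in mm, then the turn about the tool's x in degrees. A call has 1 to 12 rows; each row shifts and turns the commanded pose from where the row before left it, along the tool's axes as they then stand; what a row does not reach is not made up. A row lasts 1/8 s, in which the tool goes at most 62.5 mm and 10.7 degrees, less where a joint would pass 70% of its speed; a pose out of reach is approached as far as the arm can. A call is refused whole if a number of a shift passes 62.5 or a number of a turn 10.7, either way. A call with a gripper value outside its range is refused whole. OPENING is the opening, from -1 (shut) to 1 (fully open), set as the call begins (- or left out, the last holds). The fingers move at their own pace and stop on an object; FORCE is the grip in N (left out, the last holds). Time passes only in rows, so rows that do not move let the fingers close. It gives the time, the measured TCP pose, the force and the opening at its end, in the units of the state.
- bot.observe(): the state, without advancing time (a new reading comes with each control period).
- grab_frame(name): name is "scene" or "top" or "wrist"; returns a dict with "img" (420x560x3 uint8, red, green, blue), "fovy" (degrees; the focal length in pixels is half the picture's height over the tangent of half this angle, whatever the lens; pixels are square), "cx", "cy" (the principal point, pixels), "R" (3x3) and "t" (3): a world point X has camera coordinates R X + t. Camera axes: x right, y down, z forward; pixel columns grow to the right and rows downward; lengths in m; the calibration is good to about 2 mm. The wrist camera is an equidistant fisheye: a pixel r from the principal point sees the ray r / f radians off the axis. A picture is of the moment at which its call begins. There is no depth.
- job_done(): hands the job in, once; it reports no verdict.
The state is a dict: "clock": time; "qpos": joint angles; "qd": joint speeds; "joint_efforts": joint torques, N m; "position": TCP position; "tool_rot": TCP orientation; "force": force on the tool from outside, world axes, zero at the start; "moment": the same for the moment, N m; "grip_width": finger opening in m.
Only numpy, scipy, OpenCV 4.12 (cv2) and the standard library are available. Lean on these libraries where they do the work, as an engineer would, in place of code of your own. Each camera call takes 0.05 s, during which the arm holds its last target.

## Task

By its upright tab, slowly draw the flat metal plate out from under the stack of three sample racks, sliding it flat on the bench between its two rails, until its near edge meets the crossbar of the end stop, then press it lightly against that bar (5 to 12 N) for a good half second and let go, leaving it there. The racks must stay stacked, held back by the two posts, and come down on the bench where they are: pull gently so that nothing is banged, tipped or jammed against the rails or the stop, and leave the other things alone.

Things in the scene. Friction and masses are not known exactly. Their poses are not given: they have to be found in the camera images.
- tab (a point): Centre of the upright tab (30 mm along x, 10 mm thick in y, 45 mm high) on the loose aluminium plate (0.18 kg); 27.5 mm above the bench, tab top at 50 mm. Pinch it across y. The plate lies flat on the bench: 150 (x) x 66 (y) x 5 mm, its near edge 28 mm from this point towards -x (this point's own axis), where it is turned up as a lip 30 mm high and 5 mm thick; its far edge 122 mm towards +x.
- rails: Fixed aluminium guide. Origin on the bench midway between its two posts; +x points to the stack, the plate is drawn along -x. Rails 10 mm high run 215 mm from the origin along -x, inner faces at y = -34.5 and +34.5 mm: 1.5 mm play each side of the plate. Posts 24 mm high at y = -42 and +42 mm, far faces at x = 0, hold back the lowest rack; the plate passes between them.
- stop_base: End stop: fixed steel strips beside the rails; origin on the bench, 190 mm from the rails' origin along their -x. They carry a rigid clamped crossbar, 118 mm across the rails, top at 30 mm. Its face towards the plate lies anywhere within 12 mm either way in x of this origin (not reported: find it by feel), always far enough for the plate to be clear of the stack first.
- rack0_mid (a point): Centre of the lowest of the three plastic sample racks in the stack, 70 (x) x 110 (y) x 28 mm each, about 0.18 kg, stacked loosely one on the other on the plate (maybe a few mm out of line), 2 to 12 mm beyond the posts. The point lies 14 mm above its underside. With the plate gone the stack stands on the bench, 5 mm lower.
- rack1_mid (a point): Centre of the middle of the three plastic sample racks in the stack, 70 (x) x 110 (y) x 28 mm each, about 0.18 kg, stacked loosely one on the other on the plate (maybe a few mm out of line), 2 to 12 mm beyond the posts. The point lies 14 mm above its underside. With the plate gone the stack stands on the bench, 5 mm lower.
- rack2_mid (a point): Centre of the top of the three plastic sample racks in the stack, 70 (x) x 110 (y) x 28 mm each, about 0.18 kg, stacked loosely one on the other on the plate (maybe a few mm out of line), 2 to 12 mm beyond the posts. The point lies 14 mm above its underside. With the plate gone the stack stands on the bench, 5 mm lower.
- spare_rack_mid (a point): Centre of a fourth, single rack of the same kind (70 x 110 x 28 mm) lying beside the fixture on the bench: bystander.
- jar: Amber jar, 56 mm across, 75 mm high, beside the fixture: bystander. Origin under its centre.
- beaker: Beaker, 72 mm across, 90 mm high: bystander. Origin under its centre.
- flask: Conical flask, 84 mm across at the foot, 124 mm high: bystander. Origin under its centre.
- reagent: White bottle, 70 mm across, 160 mm high: bystander. Origin under its centre.
- weight: Brass weight, 44 mm across, 30 mm high: bystander. Origin under its centre.
- spatula: Spatula, 180 mm long, lying flat: bystander. Origin under its middle.
Mind the look-alikes: they are no part of the job. What is shaped like the part that bears tab but green or purple is not meant. What is shaped like the part that bears rack1_mid but turquoise is not meant.

How it is judged:
On the way, in this order (a step that is already met when the one before it is completed fails the run):
1. the plate is drawn clear of the stack, and the three racks stand stacked on the bench behind the posts (x of tab in the frame of rails below -0.13 m and angle between tab's own z axis and vertical below 0.04 rad and height (world z) of tab below 0.031 m and angle between each of rack0_mid, rack1_mid, rack2_mid's own z axis and vertical below 0.08 rad and horizontal distance between rack0_mid and rack1_mid below 0.02 m and horizontal distance between rack1_mid and rack2_mid below 0.02 m and height (world z) of rack0_mid below 0.018 m and height (world z) of rack1_mid above 0.038 m and height (world z) of rack2_mid above 0.064 m and x of rack0_mid in the frame of rails between 0.02 and 0.07 m), for 0.1 s.
2. the plate is pressed against the crossbar of the end stop with 3 to 18 N for 0.3 s (x of tab in the frame of rails below -0.13 m and contact force between plate and stop_base between 3 and 18 N), for 0.3 s.
At the end, for the whole second after the job is handed in: The plate lies flat between its rails, let go and at rest, clear of the stack, its near edge within 3 mm of the crossbar; the three racks stand at rest on the bench behind the posts, level within 0.08 rad, each within 20 mm of the one below (all of step 1 and x of tab in the frame of stop_bar below 0.0315 m and x of tab in the frame of rails above -0.178 m and angle between the x axis of tab and the x axis of rails, either way round below 0.06 rad and linear speed of each of plate, rack0, rack2 below 0.01 m/s); the robot touches nothing.
It fails at once if a rack of the stack tips by more than 0.35 rad or is pushed by the robot (angle between any of rack0_mid, rack1_mid, rack2_mid's own z axis and vertical above 0.35 rad or contact force between any of the fingers, the arm and rack0 above 2 N or contact force between any of the fingers, the arm and rack1 above 2 N or contact force between any of the fingers, the arm and rack2 above 2 N).
It fails at once if the stack is banged or pulled against the posts with more than 15 N (contact force between rack0 and rails above 15 N).
It fails at once if the plate is jammed against rails or posts with more than 15 N, or driven against the end stop with more than 20 N (contact force between plate and rails above 15 N or contact force between plate and stop_base above 20 N).
It fails at once if the plate is lifted or tipped instead of slid (angle between tab's own z axis and vertical above 0.15 rad or height (world z) of tab above 0.036 m).
It fails at once if a bystander is moved by more than 20 mm (distance of any of spare_rack_mid, jar, beaker, flask, reagent, weight, spatula from where it was at the start of the episode above 0.02 m).
It also fails if it takes over 58 s, if anything falls off the work surface, if the arm or the gripper's body presses on something with over 40 N, if the wrist force passes 120 N, or if a joint passes its speed limit or range.

## Working session

There is one attempt and no reset: what is moved stays moved. The work goes in short steps, Python scripts to look and compute and a shell command to move; the robot and the scene stay as the last step left them, time stands still between calls to the robot, and variables do not carry over. Pictures are saved under pics/ and viewed, and the job is handed in when it is done.

```bash
ls; mkdir -p pics; python3 - <<'E'
from workcell import bot, grab_frame
import cv2
print(bot.observe())
for n in ("scene","top","wrist"):
    f=grab_frame(n); cv2.imwrite(f"pics/{n}0.png",f["img"][:,:,::-1]); print(n,f["fovy"],f["cx"],f["cy"],f["R"],f["t"])
E
```

```text
pics
{'clock': 0.0, 'qpos': array([-1.38518811,  0.52203548, -0.03634544,  1.59999461,  0.02116787,
        1.02111401, -0.11281224]), 'qd': array([ 2.60400265e-05, -4.22919592e-04, -1.57564221e-03, -5.56587921e-04,
       -1.69508859e-04,  9.79962350e-04,  7.15089789e-05]), 'joint_efforts': array([ 9.33362708e-05, -9.27099538e+01,  1.98028497e+00, -3.69929373e+01,
        1.78745360e-02,  8.05174961e-03,  6.33253705e-06]), 'position': array([0.15807306, 0.60432717, 0.23071695]), 'tool_rot': array([-1.53005953,  1.56962822, -1.78589135]), 'force': array([ 0.20629224,  0.52398244, -0.41019438]), 'moment': array([ 0.00742075, -0.00785196, -0.02653498]), 'grip_width': 0.08534958002509876}
scene 54.357849092312776 277.0000193200689 208.04804540772216 [[ 0.80739475  0.59000665 -0.00242293]
 [ 0.40966397 -0.56355063 -0.71734658]
 [-0.4246047   0.57818928 -0.69671229]] [-0.42022169 -0.15456634  1.42856085]
top 42.590804545537154 278.7853117377432 212.8012148998441 [[ 0.01754171 -0.99983291  0.00514199]
 [-0.98679431 -0.01814074 -0.1609593 ]
 [ 0.16102569 -0.00225059 -0.98694765]] [-0.0377936   0.51288933  1.67052269]
wrist 65.70646984690485 275.0337441349279 209.7039763086897 [[ 2.52890812e-01  9.67494784e-01  2.81331574e-04]
 [ 9.31473220e-01 -2.43553821e-01  2.70257613e-01]
 [ 2.61541350e-01 -6.80836144e-02 -9.62788006e-01]] [-0.62486295 -0.03591232  0.3780367 ]
```

View pics/scene0.png

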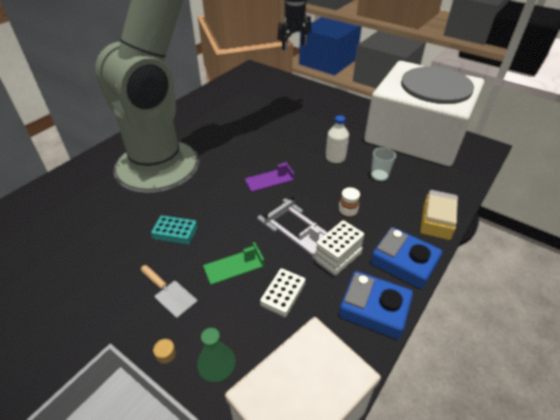

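View pics/top0.png

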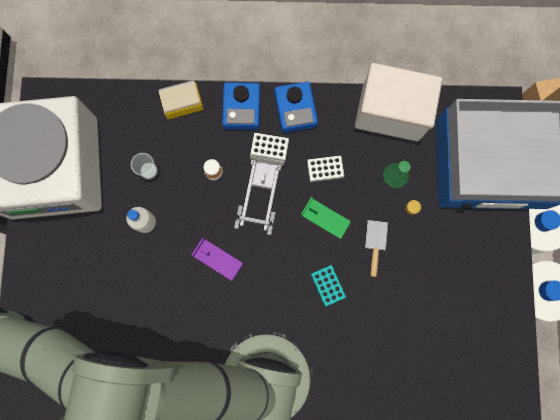

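View pics/wrist0.png

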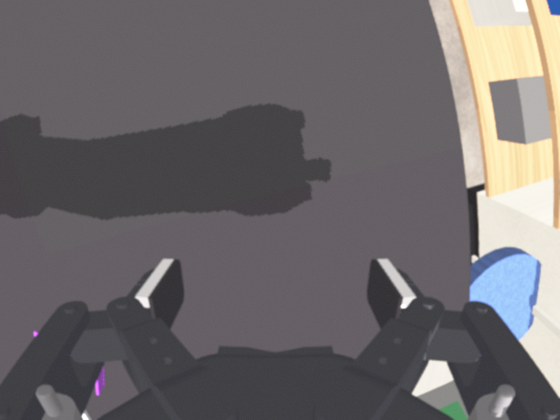

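Candidates for the tab's plate are the silver plate under the white stack (top ≈ (264,175)), the green one (top ≈ (326,217)) and the purple one (top ≈ (217,259)). The stack is the white triple at (269,148). The single white rack at (325,168) is the spare and the turquoise one at (328,286) is a look-alike. I choose the silver plate between the rails and will check it in a close crop.

```bash
python3 - <<'E'
import cv2
a=cv2.imread("pics/top0.png")[125:240,215:315]; cv2.imwrite("pics/c_top.png",cv2.resize(a,None,fx=5,fy=5,interpolation=cv2.INTER_CUBIC))
a=cv2.imread("pics/scene0.png")[190:280,250:370]; cv2.imwrite("pics/c_sc.png",cv2.resize(a,None,fx=6,fy=6,interpolation=cv2.INTER_CUBIC))
E
```

```text
(no output)
```

View pics/c_top.png

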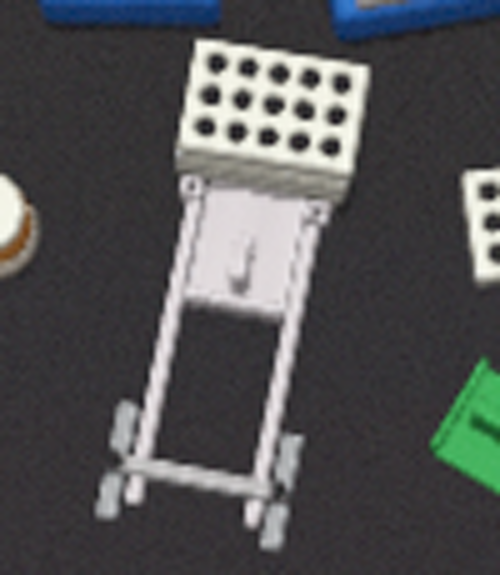

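View pics/c_sc.png

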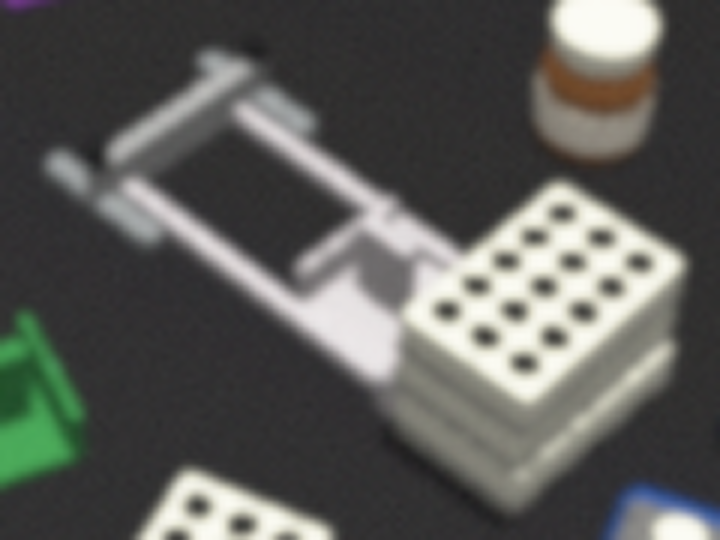

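```bash
cat > h.py <<'E'
import numpy as np
from workcell import bot, grab_frame
def ray(f,u,v):
    F=f["img"].shape[0]/2/np.tan(np.radians(f["fovy"]/2))
    d=np.array([(u-f["cx"])/F,(v-f["cy"])/F,1.0])
    return -f["R"].T@f["t"], f["R"].T@d
def wray(f,u,v):
    F=f["img"].shape[0]/2/np.tan(np.radians(f["fovy"]/2))
    a,b=u-f["cx"],v-f["cy"];r=np.hypot(a,b);th=r/F
    d=np.array([np.sin(th)*a/max(r,1e-9),np.sin(th)*b/max(r,1e-9),np.cos(th)])
    return -f["R"].T@f["t"], f["R"].T@d
def onz(cd,z):
    c,d=cd; return c+d*(z-c[2])/d[2]
def proj(f,X,fish=False):
    F=f["img"].shape[0]/2/np.tan(np.radians(f["fovy"]/2)); X=f["R"]@np.asarray(X)+f["t"]
    if fish:
        r=np.hypot(X[0],X[1]);th=np.arctan2(r,X[2]);return f["cx"]+F*th*X[0]/r,f["cy"]+F*th*X[1]/r
    return f["cx"]+F*X[0]/X[2],f["cy"]+F*X[1]/X[2]
E
python3 - <<'E'
from h import *
t=grab_frame("top");s=grab_frame("scene")
T=lambda x,y,z:onz(ray(t,215+x/5,125+y/5),z)
S=lambda x,y,z:onz(ray(s,250+x/6,190+y/6),z)
p=dict(postL=T(192,186,.024),postR=T(317,211,.024),endL=T(134,498,.01),endR=T(254,520,.01),barL=T(125,466,.03),barR=T(268,488,.03),lipL=T(188,297,.03),lipR=T(280,312,.03),tab=T(241,258,.05),
 topc=T(273,106,.089),s_lipL=S(385,210,.03),s_lipR=S(302,272,.03),s_barL=S(240,70,.03),s_barR=S(112,155,.03),s_topc=S(545,285,.089))
for k,v in p.items(): print(k,v.round(4))
m=(p['postL']+p['postR'])/2;e=(p['endL']+p['endR'])/2
d=m-e;print(np.linalg.norm(d[:2]),np.degrees(np.arctan2(d[1],d[0])))
E
```

```text
postL [0.682  0.0571 0.024 ]
postR [ 0.6668 -0.0247  0.024 ]
endL [0.4779 0.0899 0.01  ]
endR [0.465  0.0122 0.01  ]
barL [0.4956 0.0949 0.03  ]
barR [0.4831 0.0033 0.03  ]
lipL [0.6067 0.0575 0.03  ]
lipR [ 0.5979 -0.002   0.03  ]
tab [0.6284 0.0233 0.05  ]
topc [0.7179 0.0042 0.089 ]
s_lipL [0.6166 0.0494 0.03  ]
s_lipR [ 0.6067 -0.0071  0.03  ]
s_barL [0.5046 0.0888 0.03  ]
s_barR [0.4886 0.0022 0.03  ]
s_topc [0.7237 0.0029 0.089 ]
0.20588949730088058 -9.763841687472084
```

```bash
cat >> h.py <<'E'
from scipy.spatial.transform import Rotation as Ro
def toolR(o): return Ro.from_euler('xyz',o["tool_rot"]).as_matrix()
E
python3 - <<'E'
from h import *
o=bot.observe();R=toolR(o);print(R.round(3))
yy=np.degrees(np.arctan2(R[1,1],R[0,1]));print("yaw of tool y",yy)
print("shift tool mm",(R.T@(np.array([.60,.03,.231])-o["position"])*1e3).round(1))
f=grab_frame("wrist");print("cam pos",-f["R"].T@f["t"])
E
```

```text
[[-0.     0.253  0.967]
 [-0.001  0.967 -0.253]
 [-1.    -0.001  0.   ]]
yaw of tool y 75.34182906720082
shift tool mm [ 3.000e-01 -4.440e+02  5.729e+02]
cam pos [0.0926208  0.62161896 0.37409486]
```

```bash
python3 -m pendant '[[0,-37,47.7,0],[0,-37,47.7,0],[0,-37,47.7,0],[0,-37,47.7,0],[0,-37,47.7,0],[0,-37,47.7,0],[0,-37,47.7,0],[0,-37,47.7,0],[0,-37,47.7,0],[0,-37,47.7,0],[0,-37,47.7,-2],[0,-37,47.7,-2.5]]' 1; python3 - <<'E'
from h import *;import cv2
o=bot.observe();R=toolR(o);print(o["clock"],o["position"],o["qpos"].round(2))
yy=np.degrees(np.arctan2(R[1,1],R[0,1]));print("yaw of tool y",yy)
f=grab_frame("wrist");cv2.imwrite("pics/w1.png",f["img"][:,:,::-1])
E
```

```text
clock: 1.8
position: [0.6022, 0.0299, 0.2314]
tool_rot: [0.75, 1.57, 0.574]
force: [0.6, 1.9, -0.1]
grip_width: 0.0853
1.8 [0.60223211 0.02993556 0.23143034] [-0.25  0.49  0.14  1.67 -0.08  0.99  1.32]
yaw of tool y 79.92714800821187
```

View pics/w1.png

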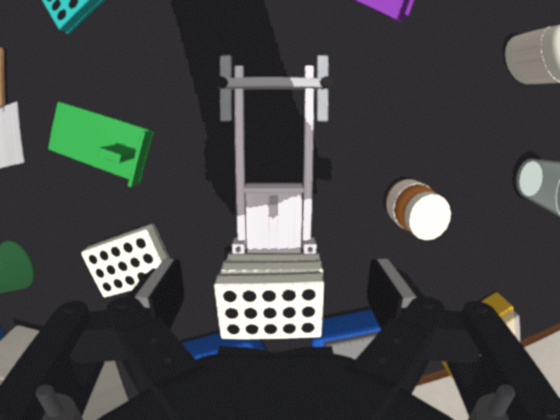

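The wrist view shows the bar at row 83, the lip at row 186, the tab at about (272,205), the posts at (238,247) and (309,247), and the rails nearly upright in the picture. I'll refine these in a crop.

```bash
python3 - <<'E'
import cv2
a=cv2.imread("pics/w1.png");
cv2.imwrite("pics/c_w1.png",cv2.resize(a[170:270,210:340],None,fx=6,fy=6,interpolation=cv2.INTER_CUBIC))
cv2.imwrite("pics/c_w1b.png",cv2.resize(a[50:130,210:340],None,fx=6,fy=6,interpolation=cv2.INTER_CUBIC))
E
```

```text
(no output)
```

View pics/c_w1.png

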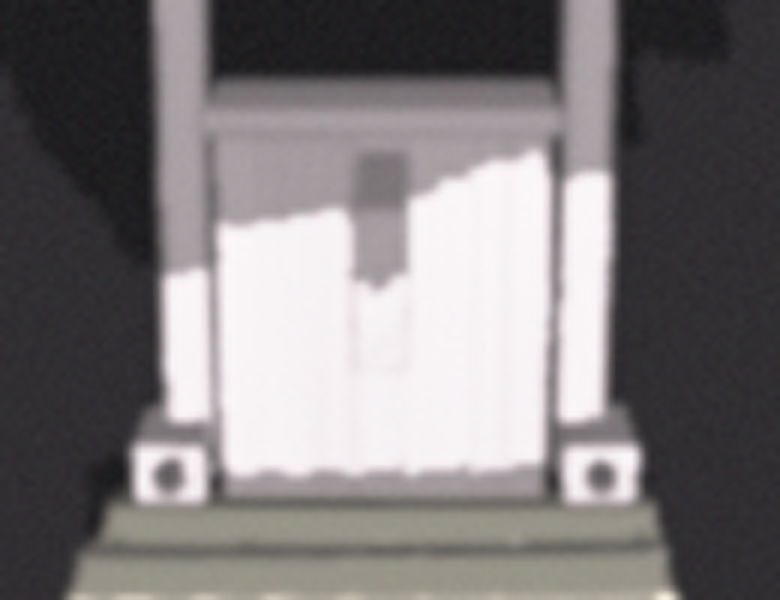

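View pics/c_w1b.png

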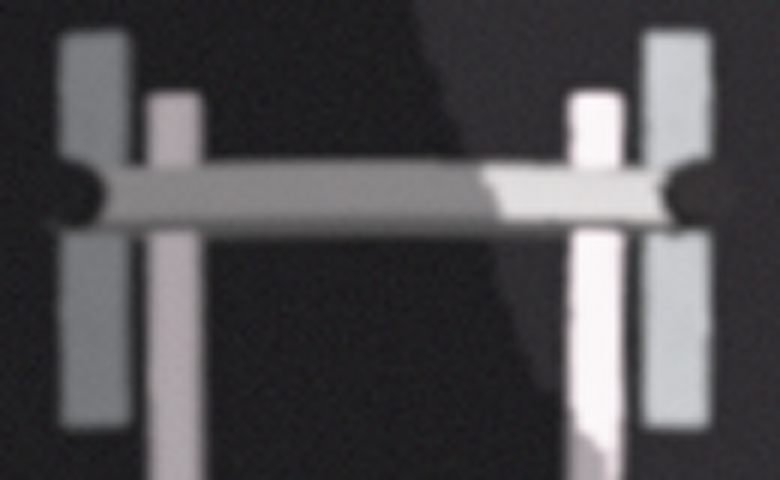

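```bash
python3 - <<'E'
from h import *
f=grab_frame("wrist")
A=lambda x,y,z:onz(wray(f,210+(x-2.5)/6,170+(y-2.5)/6),z)
B=lambda x,y,z:onz(wray(f,210+(x-2.5)/6,50+(y-2.5)/6),z)
p=dict(
postL=A(171,472,.024),postR=A(600,472,.024),pfL=A(170,500,.024),pfR=A(603,500,.024),
rLo=B(147,300,.01),rLi=B(203,300,.01),rRi=B(569,300,.01),rRo=B(624,300,.01),endL=B(175,92,.01),endR=B(595,92,.01),
rLi2=A(211,250,.01),rRi2=A(561,250,.01),
tabn=A(382,205,.05),tabf=A(382,373,.05),tabl=A(353,290,.05),tabr=A(410,290,.05),lip=A(383,103,.03),lip2=A(383,133,.03),bar=B(388,220,.03),barfar=B(388,165,.03),stopn=B(95,430,.003),stopf=B(95,32,.003),stopnR=B(676,430,.003),stopfR=B(676,32,.003),lipL=A(207,118,.03),lipR=A(557,118,.03))
m=(p['rLi2']+p['rRi2'])/2-(p['rLi']+p['rRi'])/2
e=p['rLi2']-p['rLi'];e2=p['rRi2']-p['rRi'];e3=p['postL']-p['postR']
for v in (m,e,e2): print("yaw",np.degrees(np.arctan2(v[1],v[0])))
print("yaw posts",np.degrees(np.arctan2(e3[1],e3[0]))-90)
y=np.arctan2(m[1],m[0]);u=np.array([np.cos(y),np.sin(y)]);n=np.array([-u[1],u[0]])
O=(p['pfL']+p['pfR'])[:2]/2;print("O",O)
for k,v in p.items(): print(k,v.round(4),"rails",(np.array([u@(v[:2]-O),n@(v[:2]-O)])*1e3).round(1))
E
```

```text
yaw -10.33229981685766
yaw -10.521133534730732
yaw -10.143318262917473
yaw posts -190.23488319605516
O [0.68810167 0.00557263]
postL [ 0.6748 -0.0347  0.024 ] rails [ -5.9 -42. ]
postR [0.6896 0.0476 0.024 ] rails [-6.  41.6]
pfL [ 0.6806 -0.0362  0.024 ] rails [  0.1 -42.4]
pfR [0.6956 0.0473 0.024 ] rails [-0.1 42.4]
rLo [ 0.5076 -0.0065  0.01  ] rails [-175.5  -44.2]
rLi [0.5097 0.0037 0.01  ] rails [-175.2  -33.8]
rRi [0.5218 0.07   0.01  ] rails [-175.2   33.5]
rRo [0.5234 0.0801 0.01  ] rails [-175.4   43.7]
endL [0.4697 0.0058 0.01  ] rails [-214.9  -39. ]
endR [0.4836 0.0817 0.01  ] rails [-214.8   38.3]
rLi2 [ 0.6358 -0.0197  0.01  ] rails [-46.9 -34.2]
rRi2 [0.648  0.0474 0.01  ] rails [-47.  34.]
tabn [0.6225 0.0169 0.05  ] rails [-66.6  -0.6]
tabf [0.6526 0.0114 0.05  ] rails [-35.9  -0.6]
tabl [0.6367 0.0092 0.05  ] rails [-51.3  -5.7]
tabr [0.6384 0.019  0.05  ] rails [-51.3   4.3]
lip [0.609  0.0194 0.03  ] rails [-80.3  -0.5]
lip2 [0.6145 0.0184 0.03  ] rails [-74.7  -0.5]
bar [0.5034 0.0396 0.03  ] rails [-187.8    0.3]
barfar [0.4937 0.0413 0.03  ] rails [-197.6    0.3]
stopn [ 0.5294 -0.0217  0.003 ] rails [-151.2  -55.3]
stopf [ 0.4534 -0.0075  0.003 ] rails [-228.6  -55. ]
stopnR [0.5491 0.0865 0.003 ] rails [-151.2   54.7]
stopfR [0.4731 0.1    0.003 ] rails [-228.5   54.3]
lipL [ 0.606  -0.0124  0.03  ] rails [-77.5 -32.4]
lipR [0.6173 0.0499 0.03  ] rails [-77.6  30.9]
```

```bash
cat >> h.py <<'E'
YAW=np.radians(-10.33); U=np.array([np.cos(YAW),np.sin(YAW)]); N=np.array([-U[1],U[0]]); O=np.array([0.68810,0.00557])
def rails(v): return np.array([U@(v[:2]-O),N@(v[:2]-O)])*1e3
def status(tx=None,ty=None,tz=None):
    o=bot.observe();R=toolR(o);r=rails(o["position"])
    print("t",o["clock"],"rails",r.round(2),"z",round(o["position"][2]*1e3,2),"yaw err",round(np.degrees(np.arctan2(R[1,1],R[0,1])-YAW)-90,2),"w",round(o["grip_width"]*1e3,2),
      "F rails",np.round([U@o["force"][:2],N@o["force"][:2],o["force"][2]],2), "M",o["moment"].round(2))
    if tx is not None:
        w=np.r_[O+U*tx/1e3+N*ty/1e3,tz/1e3]; print("tool shift",(R.T@(w-o["position"])*1e3).round(1))
E
python3 - <<'E'
from h import *
status(-53,-0.6,130)
E
```

```text
t 1.9 rails [-86.55   4.11] z 230.99 yaw err -0.16 w 85.67 F rails [-2.03 -0.51  0.13] M [-0.05  0.01 -0.01]
tool shift [101.1  -4.4  33.4]
```

```bash
python3 -m pendant '[[25,-1.1,8.4,-0.2],[25,-1.1,8.4,0],[25,-1.1,8.4,0],[26,-1.1,8.2,0],[0,0,0,0]]' 0.2; python3 - <<'E'
from h import *;import cv2
status(-53,-0.6,60)
f=grab_frame("wrist");cv2.imwrite("pics/w2.png",f["img"][:,:,::-1])
E
```

```text
clock: 2.52
position: [0.6325, 0.0212, 0.1287]
tool_rot: [-2.797, 1.568, -2.972]
force: [-0.4, 0.4, 0.5]
grip_width: 0.0516
t 2.525 rails [-57.51   5.41] z 128.65 yaw err 0.36 w 51.62 F rails [-0.46  0.27  0.52] M [-0.05  0.02 -0.04]
tool shift [68.6 -6.   4.7]
```

View pics/w2.png

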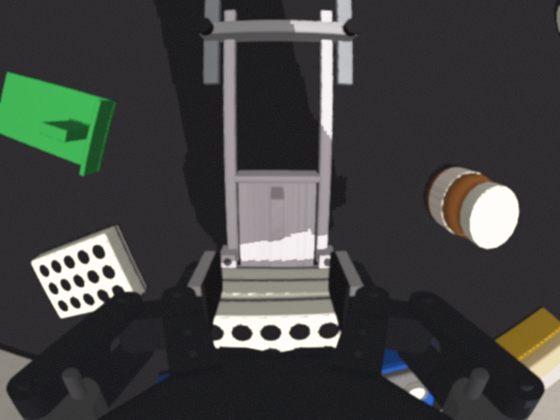

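```bash
python3 - <<'E'
from h import *
o=bot.observe();print(o["qd"].round(4),o["qpos"].round(4));status(-53,-0.6,60)
E
python3 -m pendant '[[0,0,0,0],[0,0,0,0]]'; python3 - <<'E'
from h import *
status(-53,-0.6,60); o=bot.observe();print(o["qpos"].round(4),toolR(o).round(3))
E
```

```text
[-0.0045 -0.033   0.0027 -0.0094  0.0001  0.0063 -0.0003] [-0.2072  0.655   0.1207  1.6666 -0.0997  0.8272  1.3531]
t 2.575 rails [-57.08   5.67] z 130.08 yaw err 0.36 w 51.24 F rails [0.38 0.07 0.97] M [-0.01 -0.    0.03]
tool shift [70.1 -6.3  4.1]
clock: 2.82
position: [0.6336, 0.0216, 0.1314]
tool_rot: [0.324, 1.569, 0.151]
force: [0.1, 0.3, -0.8]
grip_width: 0.0512
t 2.825 rails [-56.44   5.99] z 131.45 yaw err 0.38 w 51.19 F rails [ 0.07  0.36 -0.8 ] M [-0.   -0.03 -0.02]
tool shift [71.4 -6.6  3.3]
[-0.2074  0.653   0.1208  1.6664 -0.0998  0.8268  1.3534] [[ 0.001  0.173  0.985]
 [ 0.     0.985 -0.173]
 [-1.     0.     0.001]]
```

The first measurement mixed one frame's picture with a later frame's calibration while the arm was still settling. I'll measure again at rest with a single frame.

```bash
python3 - <<'E'
from h import *;import cv2,pickle
status()
f=grab_frame("wrist");pickle.dump(f,open("w3.pkl","wb"));a=f["img"][:,:,::-1]
cv2.imwrite("pics/c_w3.png",cv2.resize(a[160:285,200:360],None,fx=5,fy=4.8,interpolation=cv2.INTER_CUBIC))
cv2.imwrite("pics/c_w3b.png",cv2.resize(a[0:90,190:370],None,fx=4,fy=4,interpolation=cv2.INTER_CUBIC))
E
```

```text
t 2.825 rails [-56.44   5.99] z 131.45 yaw err 0.38 w 51.19 F rails [ 0.07  0.36 -0.8 ] M [-0.   -0.03 -0.02]
```

View pics/c_w3.png

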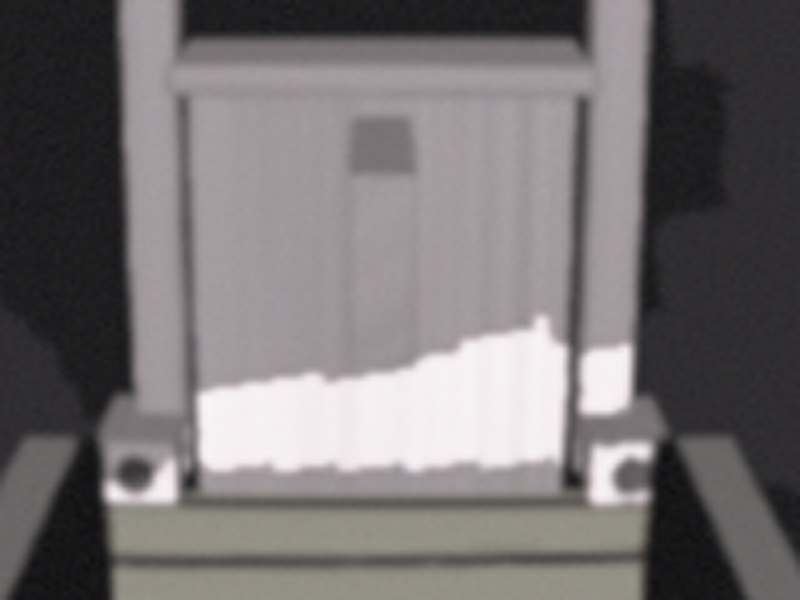

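View pics/c_w3b.png

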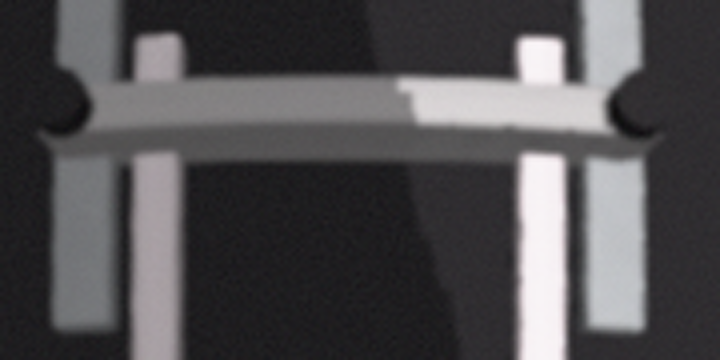

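```bash
python3 - <<'E'
from h import *;import pickle
f=pickle.load(open("w3.pkl","rb"))
A=lambda x,y,z:onz(wray(f,200+(x-2)/5,160+(y-1.9)/4.8),z)
B=lambda x,y,z:onz(wray(f,190+(x-1.5)/4,(y-1.5)/4),z)
p=dict(postL=A(140,472,.024),postR=A(622,472,.024),pfL=A(140,501,.024),pfR=A(622,501,.024),
rLo=B(133,250,.01),rLi=B(182,250,.01),rRi=B(518,250,.01),rRo=B(567,250,.01),endL=B(158,35,.01),endR=B(540,36,.01),
rLi2=A(184,250,.01),rRi2=A(587,250,.01),
tabn=A(383,175,.05),tabf=A(381,368,.05),tabl=A(350,240,.05),tabr=A(415,240,.05),lip=A(382,62,.03),lip2=A(382,95,.03),bar=B(350,123,.03),barfar=B(350,78,.03),stopnL=B(85,331,.003),stopnR=B(617,331,.003),lipL=A(172,78,.03),lipR=A(592,78,.03),plL=A(190,200,.005),plR=A(576,200,.005))
m=(p['rLi2']+p['rRi2'])/2-(p['rLi']+p['rRi'])/2
e=p['rLi2']-p['rLi'];e2=p['rRi2']-p['rRi'];e3=p['pfL']-p['pfR']
for v in (m,e,e2): print("yaw",np.degrees(np.arctan2(v[1],v[0])))
print("yaw posts",np.degrees(np.arctan2(e3[1],e3[0]))+90)
y=np.arctan2(m[1],m[0]);u=np.array([np.cos(y),np.sin(y)]);n=np.array([-u[1],u[0]])
O=(p['pfL']+p['pfR'])[:2]/2;print("O",O)
for k,v in p.items(): print(k,v.round(4),"rails",(np.array([u@(v[:2]-O),n@(v[:2]-O)])*1e3).round(1))
E
```

```text
yaw -10.063421291503134
yaw -10.328059143265069
yaw -9.799181093046068
yaw posts -10.005613025587849
O [0.68397818 0.01369194]
postL [ 0.6713 -0.0256  0.024 ] rails [ -5.6 -40.9]
postR [0.6855 0.0549 0.024 ] rails [-5.7 40.9]
pfL [ 0.6768 -0.0269  0.024 ] rails [  0.  -41.2]
pfR [0.6911 0.0543 0.024 ] rails [-0.  41.2]
rLo [0.5115 0.0007 0.01  ] rails [-167.6  -43. ]
rLi [0.5136 0.0104 0.01  ] rails [-167.2  -33. ]
rRi [0.5251 0.0768 0.01  ] rails [-167.5   34.4]
rRo [0.5264 0.0868 0.01  ] rails [-167.9   44.4]
endL [0.4659 0.0133 0.01  ] rails [-214.6  -38.5]
endR [0.4794 0.09   0.01  ] rails [-214.8   39.4]
rLi2 [ 0.6363 -0.012   0.01  ] rails [-42.4 -33.6]
rRi2 [0.6482 0.0556 0.01  ] rails [-42.5  35. ]
tabn [0.6194 0.0251 0.05  ] rails [-65.6  -0. ]
tabf [0.6493 0.0196 0.05  ] rails [-35.2  -0.2]
tabl [0.6284 0.0187 0.05  ] rails [-55.6  -4.7]
tabr [0.63   0.0279 0.05  ] rails [-55.6   4.6]
lip [0.6059 0.0274 0.03  ] rails [-79.2  -0.1]
lip2 [0.6112 0.0265 0.03  ] rails [-73.9  -0.1]
bar [0.4988 0.047  0.03  ] rails [-188.2    0.5]
barfar [0.4897 0.0486 0.03  ] rails [-197.4    0.5]
stopnL [ 0.525  -0.0131  0.003 ] rails [-151.9  -54.2]
stopnR [0.5438 0.0957 0.003 ] rails [-152.3   56.3]
lipL [ 0.6028 -0.0046  0.03  ] rails [-76.7 -32.2]
lipR [0.6139 0.0587 0.03  ] rails [-76.9  32.1]
plL [ 0.6287 -0.0099  0.005 ] rails [-50.3 -32.9]
plR [0.6402 0.0554 0.005 ] rails [-50.4  33.4]
```

```bash
cat >> h.py <<'E'
YAW=np.radians(-10.06); U=np.array([np.cos(YAW),np.sin(YAW)]); N=np.array([-U[1],U[0]]); O=np.array([0.68398,0.01369])
E
python3 - <<'E'
from h import *
status(-52,0,62)
E
```

```text
t 2.875 rails [-51.02  -1.  ] z 131.23 yaw err 0.12 w 51.47 F rails [-0.42 -0.47 -0.32] M [-0.05  0.04 -0.02]
tool shift [69.2  1.  -1.1]
```

```bash
python3 -m pendant '[[17,0,0,0],[17,1,-1,0],[17,0,0,0.1],[17,0,0,0],[0,0,0,0],[0,0,0,0]]' -0.2; python3 - <<'E'
from h import *;import cv2,pickle
status(-52,0,20)
f=grab_frame("wrist");pickle.dump(f,open("w4.pkl","wb"));cv2.imwrite("pics/w4.png",f["img"][:,:,::-1])
E
```

```text
clock: 3.62
position: [0.6328, 0.0225, 0.0625]
tool_rot: [0.014, 1.57, -0.161]
force: [-0.6, 0.4, 0.2]
grip_width: 0.0341
t 3.625 rails [-51.94  -0.26] z 62.54 yaw err -0.0 w 34.13 F rails [-0.7   0.27  0.24] M [-0.01  0.    0.03]
tool shift [42.5  0.3 -0.1]
```

View pics/w4.png

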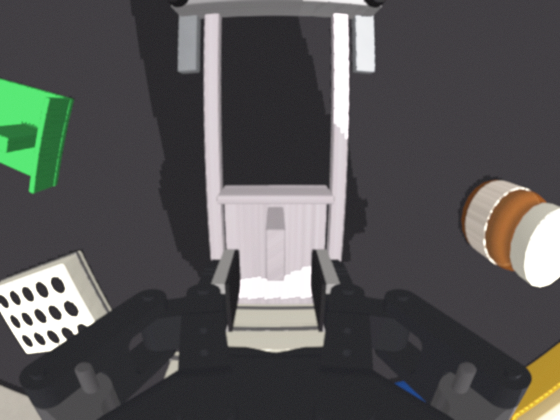

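```bash
python3 - <<'E'
import cv2
a=cv2.imread("pics/w4.png");cv2.imwrite("pics/c_w4.png",cv2.resize(a[180:310,200:350],None,fx=5,fy=4.5,interpolation=cv2.INTER_CUBIC))
E
```

```text
(no output)
```

View pics/c_w4.png

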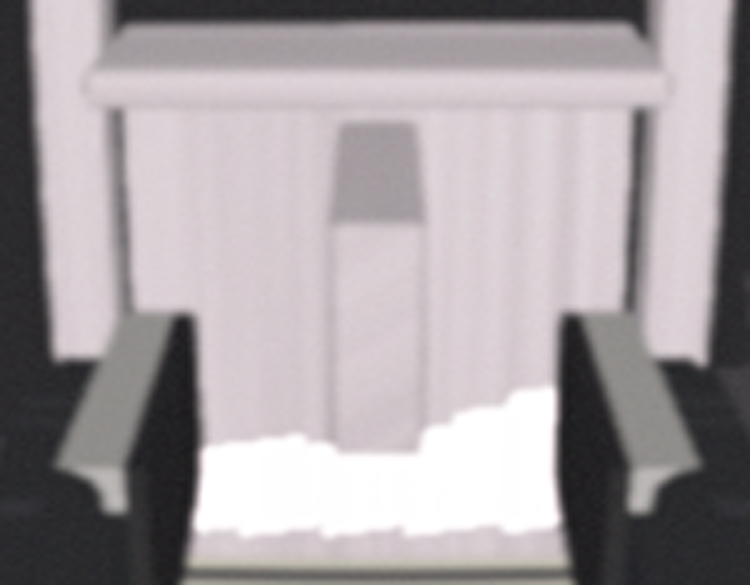

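```bash
python3 - <<'E'
from h import *;import pickle
f=pickle.load(open("w4.pkl","rb"))
A=lambda x,y,z:onz(wray(f,200+(x-2)/5,180+(y-1.75)/4.5),z)
for k,a in dict(tn=(378,222,.05),tf=(376.5,452,.05),tl=(331,222,.05),tr=(425,222,.05),tipL=(195,315,.0625),tipR=(558,315,.0625)).items(): print(k,rails(A(*a)).round(2))
status(-52,0,20)
E
```

```text
tn [-65.86  -0.13]
tf [-36.65  -0.29]
tl [-65.86  -4.89]
tr [-65.86   4.62]
tipL [-59.69 -17.64]
tipR [-59.67  17.05]
t 3.675 rails [-51.84  -0.18] z 62.82 yaw err -0.0 w 34.02 F rails [0.35 0.41 0.3 ] M [-0.02 -0.06  0.02]
tool shift [42.8  0.2 -0.2]
```

```bash
python3 -m pendant '[[11,0,0,0],[11,0,0,0],[11,0,0,0],[9.5,0,0,0],[0,0,0,0],[0,0,0,0]]' -0.2; python3 - <<'E'
from h import *
status(-52,-0.2,20)
E
python3 -m pendant '[[0,0,0,0],[0,0,0,0],[0,0,0,0]]' -0.65 20; python3 - <<'E'
from h import *
status(-52,-0.2,20)
E
```

```text
clock: 4.42
position: [0.6327, 0.0226, 0.02]
tool_rot: [0.245, 1.571, 0.069]
force: [0.1, -0.6, 0.4]
grip_width: 0.0338
t 4.425 rails [-52.05  -0.21] z 19.99 yaw err -0.0 w 33.75 F rails [ 0.18 -0.54  0.37] M [ 0.04 -0.01 -0.05]
tool shift [-0.  0.  0.]
clock: 4.8
position: [0.6326, 0.0226, 0.02]
tool_rot: [0.276, 1.571, 0.1]
force: [0.6, -0.0, 0.6]
grip_width: 0.0148
t 4.8 rails [-52.13  -0.18] z 19.96 yaw err 0.01 w 14.85 F rails [0.59 0.1  0.56] M [ 0.03 -0.01 -0.02]
tool shift [-0.  -0.   0.1]
```

```bash
python3 -m pendant '[[0,0,0,0],[0,0,0,0]]' -0.73 20; python3 -m pendant '[[0,0,0,0],[0,0,0,0],[0,0,0,0]]' -0.8 25;  python3 - <<'E'
from h import *;import cv2
status(-52,-0.2,20)
f=grab_frame("wrist");cv2.imwrite("pics/w5.png",f["img"][:,:,::-1])
E
```

```text
clock: 5.05
position: [0.6325, 0.0226, 0.0198]
tool_rot: [-2.064, 1.571, -2.239]
force: [-0.4, 0.3, 0.6]
grip_width: 0.0119
clock: 5.42
position: [0.6325, 0.0226, 0.0199]
tool_rot: [-1.103, 1.571, -1.279]
force: [-1.3, 0.6, 2.2]
grip_width: 0.0095
t 5.425 rails [-52.21  -0.22] z 19.86 yaw err 0.0 w 9.54 F rails [-1.39  0.36  2.2 ] M [-0.01  0.21  0.05]
tool shift [-0.1  0.   0.2]
```

View pics/w5.png

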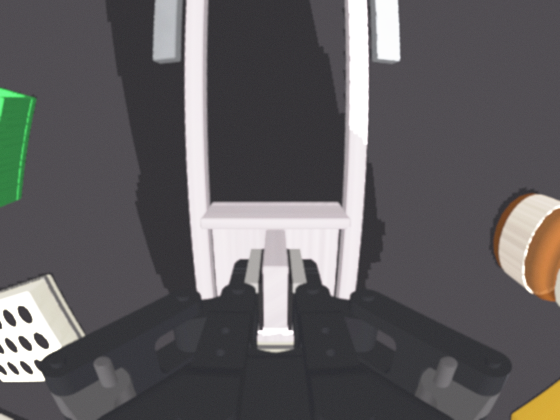

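The fingers hold the tab (9.5 mm width, centred) and the rails are clear. Now I pull gently.

```bash
python3 -m pendant '[[0,0,-0.5,0],[0,0,-0.7,0],[0,0,-1,0],[0,0,-1,0],[0,0,-1,0],[0,0,-1,0]]'; python3 - <<'E'
from h import *
status()
E
python3 -m pendant '[[0,0,-1,0],[0,0,-1,0],[0,0,-1,0],[0,0,-1,0],[0,0,-1,0],[0,0,-1,0]]'; python3 - <<'E'
from h import *
status()
E
```

```text
clock: 6.22
position: [0.6275, 0.0235, 0.0199]
tool_rot: [0.025, 1.57, -0.151]
force: [4.2, 0.1, 0.2]
grip_width: 0.0094
t 6.225 rails [-57.34  -0.24] z 19.89 yaw err -0.0 w 9.41 F rails [4.09 0.86 0.16] M [-0.15 -0.92  0.02]
clock: 6.98
position: [0.6219, 0.0245, 0.0199]
tool_rot: [0.106, 1.57, -0.07]
force: [7.0, -1.7, -2.9]
grip_width: 0.0097
t 6.975 rails [-63.02  -0.22] z 19.89 yaw err -0.0 w 9.67 F rails [ 7.2  -0.41 -2.86] M [-0.25 -1.33 -0.01]
```

```bash
python3 -m pendant '[[0,0,-1,0],[0,0,-1,0],[0,0,-1,0],[0,0,-1,0],[0,0,-1,0],[0,0,-1,0],[0,0,-1,0],[0,0,-1,0]]'; python3 - <<'E'
from h import *;import cv2
status()
f=grab_frame("wrist");cv2.imwrite("pics/w6.png",f["img"][:,:,::-1])
E
```

```text
clock: 7.98
position: [0.614, 0.0259, 0.0199]
tool_rot: [0.101, 1.57, -0.075]
force: [7.0, -1.8, -2.6]
grip_width: 0.0096
t 7.975 rails [-71.02  -0.23] z 19.88 yaw err -0.0 w 9.59 F rails [ 7.19 -0.54 -2.56] M [-0.2  -1.4  -0.05]
```

View pics/w6.png

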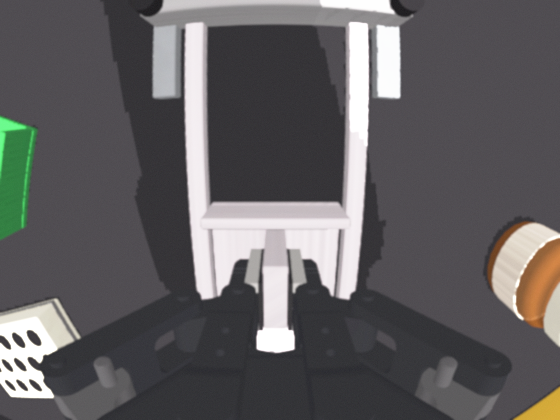

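The plate follows the tool, with the lip still at row 217 and centred between the rails. The pull is a steady 7 N and there is no side force. I continue.

```bash
for i in 1; do :; done; python3 -m pendant '[[0,0,-1.3,0],[0,0,-1.3,0],[0,0,-1.3,0],[0,0,-1.3,0],[0,0,-1.3,0],[0,0,-1.3,0],[0,0,-1.3,0],[0,0,-1.3,0],[0,0,-1.3,0],[0,0,-1.3,0]]'; python3 - <<'E'
from h import *
status()
E
python3 -m pendant '[[0,0,-1.3,0],[0,0,-1.3,0],[0,0,-1.3,0],[0,0,-1.3,0],[0,0,-1.3,0],[0,0,-1.3,0],[0,0,-1.3,0],[0,0,-1.3,0],[0,0,-1.3,0],[0,0,-1.3,0]]'; python3 - <<'E'
from h import *;import cv2
status()
f=grab_frame("scene");cv2.imwrite("pics/s2.png",cv2.resize(f["img"][190:280,250:370,::-1],None,fx=6,fy=6,interpolation=cv2.INTER_CUBIC))
E
```

```text
clock: 9.28
position: [0.6013, 0.0281, 0.0199]
tool_rot: [0.084, 1.57, -0.091]
force: [7.6, -1.0, -3.2]
grip_width: 0.0098
t 9.275 rails [-83.88  -0.25] z 19.88 yaw err -0.0 w 9.77 F rails [ 7.7   0.36 -3.22] M [-0.32 -1.55  0.06]
clock: 10.52
position: [0.5887, 0.0303, 0.0199]
tool_rot: [0.086, 1.569, -0.09]
force: [9.2, -2.4, -4.2]
grip_width: 0.0096
t 10.525 rails [-96.7   -0.24] z 19.88 yaw err -0.0 w 9.62 F rails [ 9.44 -0.73 -4.22] M [-0.33 -1.83 -0.01]
```

View pics/s2.png

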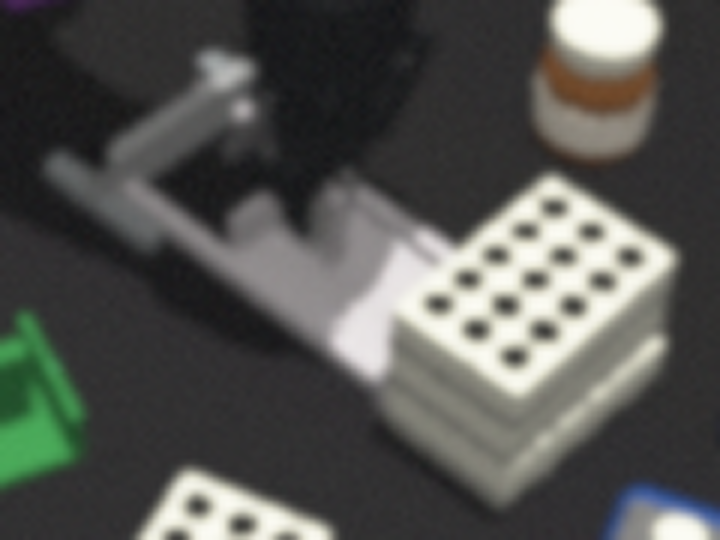

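```bash
python3 -m pendant '[[0,0,-1,0],[0,0,-1,0],[0,0,-1,0],[0,0,-1,0],[0,0,-1,0],[0,0,-1,0],[0,0,-1,0],[0,0,-1,0],[0,0,-1,0],[0,0,-1,0]]'; python3 - <<'E'
from h import *
status()
E
python3 -m pendant '[[0,0,-1,0],[0,0,-1,0],[0,0,-1,0],[0,0,-1,0],[0,0,-1,0],[0,0,-1,0],[0,0,-1,0],[0,0,-1,0],[0,0,-1,0],[0,0,-1,0]]'; python3 - <<'E'
from h import *;import cv2
status()
f=grab_frame("scene");cv2.imwrite("pics/s3.png",cv2.resize(f["img"][190:280,250:370,::-1],None,fx=6,fy=6,interpolation=cv2.INTER_CUBIC))
E
```

```text
clock: 11.82
position: [0.5782, 0.0322, 0.0198]
tool_rot: [-0.026, 1.571, -0.201]
force: [3.6, -0.6, 1.8]
grip_width: 0.0096
t 11.825 rails [-107.43   -0.22] z 19.84 yaw err 0.0 w 9.61 F rails [3.6  0.05 1.84] M [-0.11 -0.74 -0.04]
clock: 13.08
position: [0.5683, 0.034, 0.0198]
tool_rot: [0.062, 1.571, -0.113]
force: [3.6, -0.7, 3.5]
grip_width: 0.0097
t 13.075 rails [-117.41   -0.22] z 19.85 yaw err -0.0 w 9.69 F rails [ 3.66 -0.02  3.53] M [-0.13 -0.87  0.03]
```

View pics/s3.png

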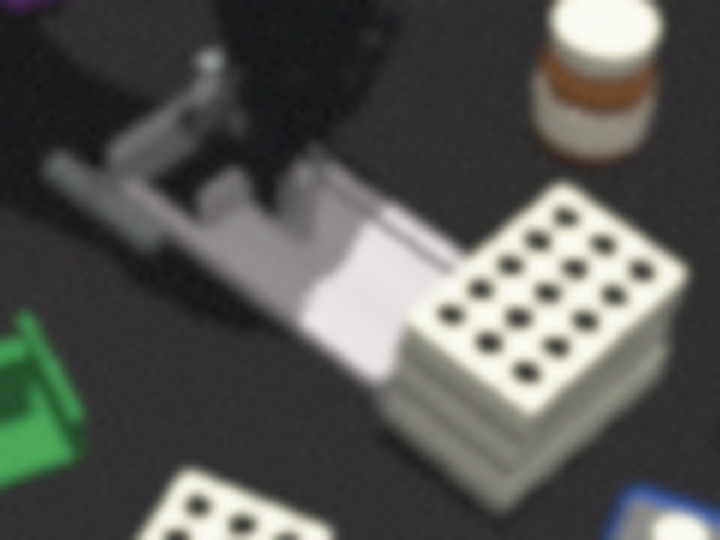

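```bash
python3 -m pendant '[[0,0,-0.7,0],[0,0,-0.7,0],[0,0,-0.7,0],[0,0,-0.7,0],[0,0,-0.7,0],[0,0,-0.7,0],[0,0,-0.7,0],[0,0,-0.7,0],[0,0,-0.7,0],[0,0,-0.7,0],[0,0,-0.7,0],[0,0,-0.7,0]]'; python3 - <<'E'
from h import *
status()
E
python3 -m pendant '[[0,0,-1,0],[0,0,-1,0],[0,0,-1,0],[0,0,-1,0],[0,0,-1,0],[0,0,-1,0],[0,0,-1,0],[0,0,-1,0],[0,0,-1,0],[0,0,-1,0],[0,0,-1,0],[0,0,-1,0]]'; python3 - <<'E'
from h import *;import cv2
status()
f=grab_frame("scene");cv2.imwrite("pics/s4.png",cv2.resize(f["img"][190:280,250:370,::-1],None,fx=6,fy=6,interpolation=cv2.INTER_CUBIC))
f=grab_frame("wrist");cv2.imwrite("pics/w7.png",f["img"][:,:,::-1])
E
```

```text
clock: 14.62
position: [0.56, 0.0355, 0.0198]
tool_rot: [-2.802, 1.571, -2.977]
force: [4.4, -1.4, 5.4]
grip_width: 0.0094
t 14.625 rails [-125.92   -0.23] z 19.82 yaw err 0.0 w 9.4 F rails [ 4.57 -0.56  5.43] M [-0.16 -0.88 -0.  ]
clock: 16.12
position: [0.5481, 0.0375, 0.0198]
tool_rot: [-2.886, 1.571, -3.061]
force: [4.6, -1.2, 4.6]
grip_width: 0.0097
t 16.125 rails [-137.93   -0.24] z 19.81 yaw err 0.0 w 9.69 F rails [ 4.78 -0.38  4.63] M [-0.16 -0.9   0.02]
```

View pics/s4.png

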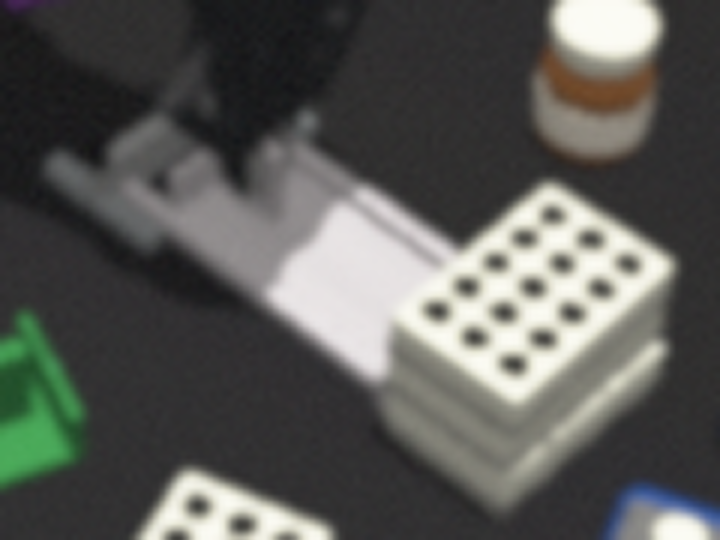

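View pics/w7.png

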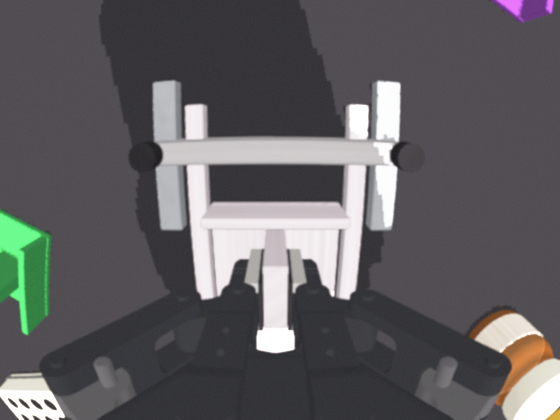

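```bash
python3 -m pendant '[[-0.1,0,-1,0],[-0.1,0,-1,0],[0,0,-1,0],[0,0,-1,0],[0,0,-1,0],[0,0,-1,0],[0,0,-1,0],[0,0,-1,0]]'; python3 - <<'E'
from h import *
status()
E
python3 -m pendant '[[0,0,-1,0],[0,0,-1,0],[0,0,-1,0],[0,0,-1,0],[0,0,-1,0],[0,0,-1,0]]'; python3 - <<'E'
from h import *;import cv2
status()
f=grab_frame("wrist");cv2.imwrite("pics/w8.png",f["img"][:,:,::-1])
E
```

```text
clock: 17.23
position: [0.54, 0.0389, 0.0199]
tool_rot: [-2.789, 1.57, -2.964]
force: [0.2, -0.2, -1.4]
grip_width: 0.0095
t 17.225 rails [-146.14   -0.32] z 19.88 yaw err 0.0 w 9.51 F rails [ 0.2  -0.15 -1.38] M [-0.04 -0.09 -0.04]
clock: 17.98
position: [0.5344, 0.04, 0.02]
tool_rot: [-2.114, 1.571, -2.29]
force: [-0.8, -0.3, -1.5]
grip_width: 0.0096
t 17.975 rails [-151.89   -0.25] z 20.0 yaw err 0.0 w 9.61 F rails [-0.75 -0.46 -1.49] M [-0.01  0.02 -0.04]
```

View pics/w8.png

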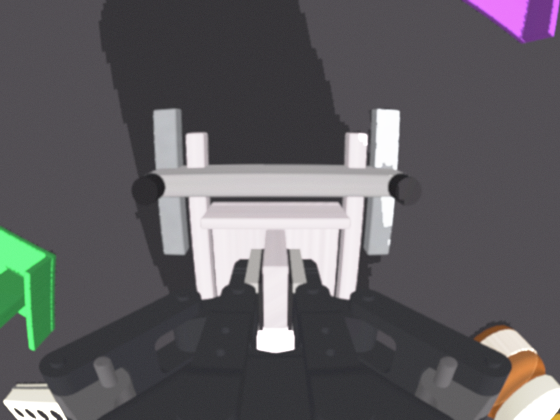

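```bash
python3 -m pendant '[[0,0,-1,0],[0,0,-1,0],[0,0,-1,0],[0,0,-1,0],[0,0,-0.7,0],[0,0,-0.5,0]]'; python3 - <<'E'
from h import *
status()
E
python3 -m pendant '[[0,0,-0.3,0],[0,0,-0.3,0],[0,0,-0.3,0]]'; python3 - <<'E'
from h import *
status()
E
```

```text
clock: 18.77
position: [0.5293, 0.0409, 0.02]
tool_rot: [-0.645, 1.571, -0.821]
force: [-0.2, 0.4, -2.3]
grip_width: 0.0099
t 18.775 rails [-157.05   -0.22] z 20.01 yaw err 0.0 w 9.86 F rails [-0.22  0.34 -2.33] M [0.05 0.02 0.03]
clock: 19.15
position: [0.5285, 0.041, 0.02]
tool_rot: [-1.095, 1.571, -1.27]
force: [-0.3, 0.1, -1.6]
grip_width: 0.0098
t 19.15 rails [-157.91   -0.26] z 19.99 yaw err -0.0 w 9.85 F rails [-0.35  0.01 -1.59] M [0.01 0.05 0.01]
```

```bash
python3 -m pendant '[[0,0,-0.3,0],[0,0,-0.3,0],[0,0,-0.3,0]]';python3 -m pendant '[[0,0,-0.3,0],[0,0,-0.3,0]]'; python3 - <<'E'
from h import *;import cv2
status()
f=grab_frame("wrist");cv2.imwrite("pics/w9.png",cv2.resize(f["img"][160:260,130:420,::-1],None,fx=2.7,fy=5))
E
```

```text
clock: 19.52
position: [0.5276, 0.0412, 0.02]
tool_rot: [-0.24, 1.571, -0.416]
force: [1.0, 1.0, -1.9]
grip_width: 0.0096
clock: 19.77
position: [0.527, 0.0413, 0.02]
tool_rot: [-0.478, 1.571, -0.654]
force: [0.2, -0.1, -1.1]
grip_width: 0.0097
t 19.775 rails [-159.4    -0.23] z 20.01 yaw err 0.0 w 9.68 F rails [ 0.25 -0.07 -1.12] M [-0.02  0.08  0.03]
```

View pics/w9.png

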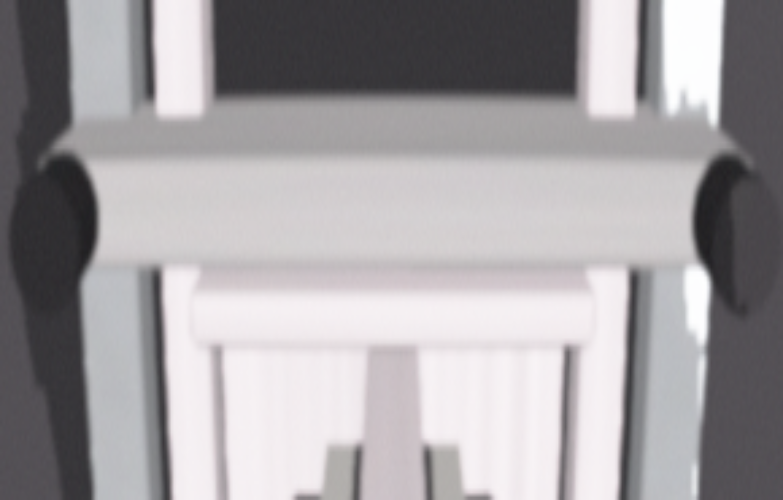

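```bash
python3 -m pendant '[[0,0,-0.3,0],[0,0,-0.3,0]]';python3 -m pendant '[[0,0,-0.2,0],[0,0,-0.2,0]]';python3 -m pendant '[[0,0,-0.2,0],[0,0,-0.2,0]]'; python3 - <<'E'
from h import *
status()
E
```

```text
clock: 20.08
position: [0.5264, 0.0414, 0.02]
tool_rot: [-1.392, 1.571, -1.567]
force: [-0.0, 0.1, -1.1]
grip_width: 0.0097
clock: 20.32
position: [0.526, 0.0415, 0.02]
tool_rot: [0.943, 1.571, 0.767]
force: [-0.2, 1.1, -1.3]
grip_width: 0.0095
clock: 20.58
position: [0.5256, 0.0416, 0.02]
tool_rot: [0.016, 1.571, -0.16]
force: [-0.1, 0.5, -1.9]
grip_width: 0.0098
t 20.575 rails [-160.81   -0.22] z 20.02 yaw err 0.0 w 9.8 F rails [-0.16  0.47 -1.89] M [-0.02  0.05 -0.03]
```

```bash
python3 -m pendant '[[0,0,-0.2,0],[0,0,-0.2,0]]' | grep force;python3 -m pendant '[[0,0,-0.2,0],[0,0,-0.1,0]]'| grep force;python3 -m pendant '[[0,0,-0.2,0],[0,0,-0.1,0]]'| grep force; python3 - <<'E'
from h import *
status()
E
```

```text
force: [-0.5, -0.0, -1.5]
force: [0.9, -0.1, -2.3]
force: [3.9, -0.7, -3.6]
t 21.325 rails [-161.37   -0.23] z 20.1 yaw err -0.0 w 9.84 F rails [ 3.99 -0.04 -3.55] M [-0.26 -0.8  -0.02]
```

```bash
python3 -m pendant '[[0,0,0,0]]' | grep force;python3 -m pendant '[[0,0,-0.1,0],[0,0,0,0]]'| grep force;  python3 - <<'E'
from h import *
status()
E
```

```text
force: [4.2, -1.5, -3.4]
force: [5.3, -1.4, -3.4]
t 21.7 rails [-161.42   -0.26] z 20.12 yaw err -0.01 w 9.38 F rails [ 5.5  -0.46 -3.4 ] M [-0.38 -1.14 -0.02]
```

```bash
python3 -m pendant '[[0,0,-0.1,0],[0,0,-0.1,0],[0,0,0,0]]'| grep force; python3 -m pendant '[[0,0,0,0],[0,0,0,0],[0,0,0,0],[0,0,0,0]]'| grep force;python3 -m pendant '[[0,0,0,0],[0,0,0,0],[0,0,0,0]]'| grep force;  python3 - <<'E'
from h import *
status()
E
```

```text
force: [6.7, -1.8, -4.6]
force: [6.5, -2.1, -4.9]
force: [6.0, -1.8, -4.3]
t 22.95 rails [-161.42   -0.21] z 20.13 yaw err -0.01 w 9.81 F rails [ 6.21 -0.74 -4.33] M [-0.43 -1.35 -0.03]
```

```bash
python3 -m pendant '[[0,0,-0.1,0],[0,0,-0.05,0],[0,0,0,0],[0,0,0,0],[0,0,0,0],[0,0,0,0],[0,0,0,0],[0,0,0,0]]'| grep force; python3 - <<'E'
from h import *;import cv2
status()
f=grab_frame("wrist");cv2.imwrite("pics/w10.png",cv2.resize(f["img"][160:260,130:420,::-1],None,fx=2.7,fy=5))
E
```

```text
force: [6.9, -1.9, -4.7]
t 23.95 rails [-161.46   -0.25] z 20.12 yaw err -0.01 w 9.55 F rails [ 7.13 -0.62 -4.7 ] M [-0.44 -1.57 -0.02]
```

View pics/w10.png

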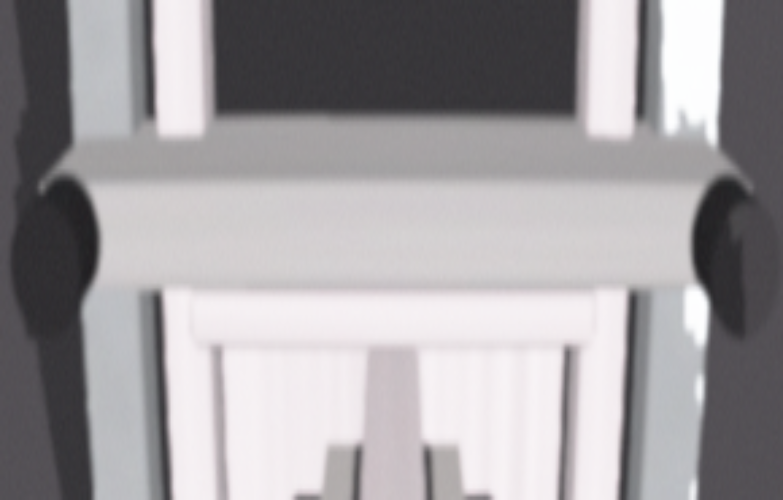

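```bash
python3 -m pendant '[[0.1,0,0.2,0],[0,0,0.15,0],[0,0,0,0]]'| grep force; python3 -m pendant '[[0,0,0,0],[0,0,0,0],[0,0,0,0],[0,0,0,0]]' -0.2;  python3 - <<'E'
from h import *;import cv2
status()
f=grab_frame("wrist");cv2.imwrite("pics/w11.png",f["img"][:,:,::-1])
E
```

```text
force: [5.4, -1.6, -1.3]
clock: 24.88
position: [0.5244, 0.0418, 0.0199]
tool_rot: [-2.869, 1.571, -3.044]
force: [-0.3, 0.2, 0.9]
grip_width: 0.0341
t 24.875 rails [-162.05   -0.24] z 19.88 yaw err 0.0 w 34.14 F rails [-0.36  0.18  0.94] M [-0.01 -0.   -0.01]
```

View pics/w11.png

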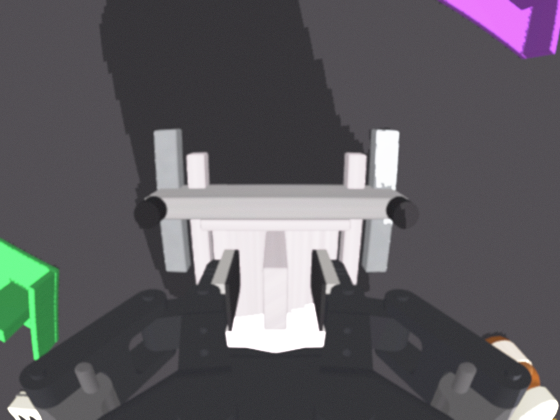

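The fingers are open and clear of the tab. I'll lift straight up and check the result.

```bash
python3 -m pendant '[[-8,0,0,0],[-15,0,0,0],[-20,0,0,0],[-25,0,0,0],[-25,0,0,0],[-25,0,0,0],[-15,0,0,0],[0,0,0,0],[0,0,0,0],[0,0,0,0]]'; python3 - <<'E'
from h import *;import cv2,pickle
status()
f=grab_frame("wrist");pickle.dump(f,open("w12.pkl","wb"));cv2.imwrite("pics/w12.png",f["img"][:,:,::-1])
f=grab_frame("scene");cv2.imwrite("pics/s5.png",f["img"][:,:,::-1])
cv2.imwrite("pics/s5c.png",cv2.resize(f["img"][180:285,240:370,::-1],None,fx=5.5,fy=5.5,interpolation=cv2.INTER_CUBIC))
E
```

```text
clock: 26.18
position: [0.5241, 0.0417, 0.1522]
tool_rot: [-2.727, 1.57, -2.903]
force: [-0.5, -0.3, -1.4]
grip_width: 0.0342
t 26.175 rails [-162.26   -0.37] z 152.17 yaw err -0.0 w 34.16 F rails [-0.49 -0.36 -1.41] M [ 0.01  0.02 -0.03]
```

View pics/w12.png

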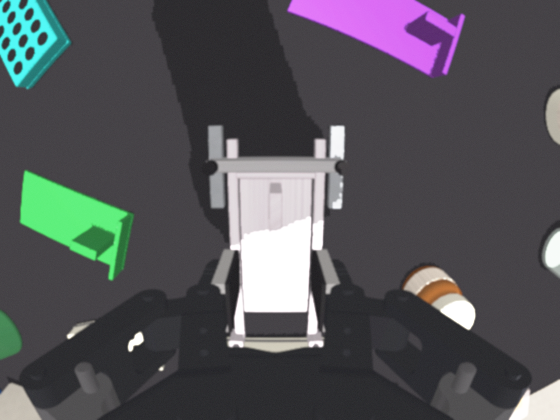

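View pics/s5c.png

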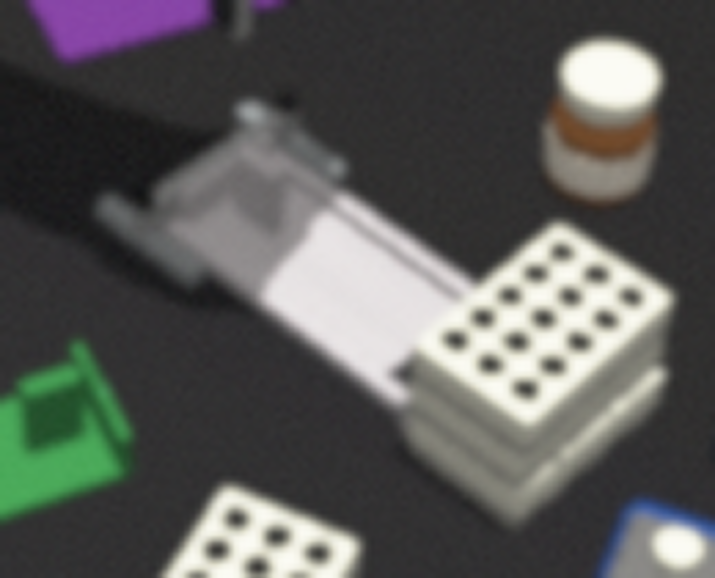

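```bash
python3 - <<'E'
import pickle,cv2
a=pickle.load(open("w12.pkl","rb"))["img"][:,:,::-1];cv2.imwrite("pics/c_w12.png",cv2.resize(a[145:245,210:345],None,fx=5.5,fy=5.5,interpolation=cv2.INTER_CUBIC))
E
```

```text
(no output)
```

View pics/c_w12.png

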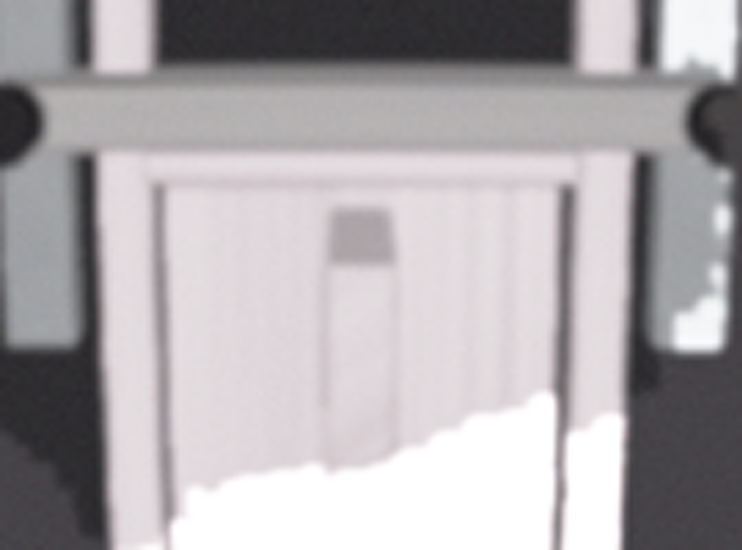

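The lip lies flush on the bar, the plate is straight with even gaps to the rails, and the gripper is clear. I'm handing the job in.

```bash
python3 - <<'E'
from workcell import job_done
print(job_done())
E
```

```text
the job is handed in; nothing more can be done
None
```

I pinched the plate's tab and drew it slowly (about 6 to 10 mm/s) from under the stack. It met the crossbar where the camera had placed it, about 188 mm from the rails' origin. I held it there for about 2 s at roughly 6 to 7 N by wrist force, then eased off, let go and lifted clear. The job was handed in at about 26 s, and no verdict was reported.

- **Plate:** The last wrist picture shows the lip flush on the bar and the plate straight, with even gaps to both rails.
- **Racks:** The last scene picture shows the three racks stacked and looking level behind the posts. I judged this by eye and did not measure rack heights or offsets.
- **Forces:** The pull peaked at about 9.4 N in the readings I took, which were sampled at the ends of moves, with almost no side force. I could not measure the racks' force on the posts directly.
- **Bystanders:** The spare rack, jar and look-alike plates look untouched in those pictures. I did not re-measure any bystander, and the flask, weight and spatula were not checked at the end.

My first position measurement was about 9 mm off, because it paired a picture with a later frame's calibration while the arm was still settling. I caught it before the grasp and measured again at rest; the corrected positions agreed with the top view to within about 4 mm, and a closer wrist view put the tab within 1 mm of them. While near the stop I raised the tool by 0.2 mm to take the load off the bench, so the wrist force would show the stop force clearly.

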